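Load the seed shaker

TASK

Get the seed shaker ready for a run: seat the loose carrier plate fully down on the blue shaker base, over its two pegs, and have both sample tins standing upright in it, each fully home in the pocket of its own shape. Set things down gently rather than dropping them, do not tip the tins over, and leave the dish and the steel pan where they are.

Things in the scene. Friction and masses are not known exactly. Their poses are not given: they have to be found in the camera images.
- shaker: Shaker base, fixed: blue box, 230 (x) by 130 (y) mm, its steel platform (220 by 120 mm) 60 mm above the bench. Two steel pegs stand on the platform on its y axis, 36 mm each side of the middle: 10 mm diameter, 18 mm tall, straight for 10 mm, then tapering to 4 mm at the tip. Origin: centre of the underside, on the bench; x along the long side, z up.
- shaker_seat (a point): The middle of the platform's top face, between the feet of the two pegs, where the carrier's origin comes to rest. Axes as the shaker's.
- carrier: Loose white plastic plate, 200 (x) by 100 (y) by 22 mm, 0.35 kg, balanced at its middle, where a finger rib (30 x, 14 y) rises to 64 mm above the underside. Two 15 mm through holes for the pegs, on its y axis, 36 mm each side of the middle; fits either way round. Round and oblong pocket in the top, 14 mm deep. Origin: centre of underside; x towards the round pocket, z up. Starts flat on bench.
- round_pocket (a point): Centre of the floor of the carrier's round pocket, 66 mm diameter, 60 mm along the carrier's +x, 8 mm above its underside. Axes as the carrier's.
- oblong_pocket (a point): Centre of the floor of the carrier's oblong pocket, 76 mm (carrier x) by 46 mm (carrier y), 57 mm along the carrier's -x, 8 mm above its underside. Axes as the carrier's.
- round_tin: Closed round aluminium sample tin, 60 mm diameter, 60 mm tall, about 0.15 kg, rigid. Origin: centre of the underside, z up. It starts upright on the bench.
- oblong_tin: Closed oblong aluminium sample tin, 70 (x) by 40 (y) by 60 (z) mm tall, about 0.15 kg, rigid, edges rounded by 3 mm. Origin: centre of the underside, x along the long side, z up. It starts upright on the bench. Fits its pocket either way round.
- dish: Bystander: closed clear petri dish, 96 mm diameter, 16 mm tall. Origin: centre of the underside.
- sieve_pan: Bystander: round steel sieve pan, 100 mm diameter, 45 mm tall. Origin: centre of the underside.
There are look-alikes about, which are no part of the job. What is shaped like the oblong_tin but pink or purple is not meant.

How it is judged (in metres and radians):
At the end, for the whole second after the job is handed in: Carrier flat on the platform over both pegs (3 mm in height, 6 mm sideways, 0.12 rad, either way round); each tin upright (0.08 rad) on the floor of the pocket of its shape (3 mm in height, 6 mm sideways); all at rest (z of carrier in the frame of shaker_seat between -0.004 and 0.003 m and horizontal distance between carrier and shaker_seat below 0.006 m and angle between the x axis of carrier and the x axis of shaker, either way round below 0.12 rad and angle between carrier's own z axis and vertical below 0.05 rad and linear speed of each of carrier, round_tin, oblong_tin below 0.02 m/s and z of round_tin in the frame of round_pocket between -0.004 and 0.003 m and horizontal distance between round_tin and round_pocket below 0.006 m and angle between each of round_tin, oblong_tin's own z axis and vertical below 0.08 rad and z of oblong_tin in the frame of oblong_pocket between -0.004 and 0.003 m and horizontal distance between oblong_tin and oblong_pocket below 0.006 m); the robot touches nothing.
It fails at once if the dish or the sieve pan is pushed more than 40 mm from its place (distance of any of dish, sieve_pan from where it was at the start of the episode above 0.04 m).
It fails at once if the carrier or a tin is dropped (moves free of the fingers at over 0.7 m/s, a fall of some 25 mm) ((linear speed of carrier above 0.7 m/s and contact force between the fingers and carrier below 0.05 N) or (linear speed of round_tin above 0.7 m/s and contact force between the fingers and round_tin below 0.05 N) or (linear speed of oblong_tin above 0.7 m/s and contact force between the fingers and oblong_tin below 0.05 N)).
It fails at once if a tin is tipped over (angle between any of round_tin, oblong_tin's own z axis and vertical above 0.8 rad).
It also fails if it takes over 72 s, if anything falls off the work surface, if the arm or the gripper's body presses on something with over 40 N, if the wrist force passes 120 N, or if a joint passes its speed limit or range.

ROBOT

A 7-joint arm with a two-finger parallel gripper is mounted at the origin on the work surface. World frame = base frame: x ahead of the robot, y to its left, z up, the work surface at z = 0. Lengths are in m, angles in degrees, forces in N, time in s.
With the tool pointing down it reaches from about 0.425 to 0.875 m from the base axis. Payload 8.4 kg.
Tool frame: the origin (TCP) lies on the centre line of the jaws, within the pads' length; the fingertips stand 19 mm ahead of it and the grasp point (between the pads) is the TCP; z points along the fingers, y is the line along which they close (so a half turn about z gives the same grasp; the last joint's range is limited). The gripper opens to 85 mm and grips with 20 to 120 N. Pads are 22 mm wide; open, the fingers measure 114 mm over their backs; the gripper's body (76 mm by 85 mm) begins 54 mm behind the grasp point. The pads swing forward as they close: fully open they stand 13 mm farther back than shut.
Start: joints at [-69.167, 19.091, 2.286, 83.961, -0.768, 76.965, -3.352], TCP at [0.29, 0.582, 0.25] pointing down, gripper open.
Joint ranges: [-147.57, 147.57], [-21.85, 119.76], [-74.77, 79.35], [14.55, 137.4], [-85.83, 265.84], [4.83, 119.75], [-152.11, 152.11]. Speed limits (degrees/s): [127.2, 127.2, 159.86, 159.86, 180, 180, 180].

INTERFACE

Orientations are given as a 3x3 rotation matrix whose columns are the frame's x, y, z axes.
In Python, from workcell import ctrl gives the robot as it stands. The module is installed in compiled form; this text tells all that it offers.
- The arm moves only by the tool apply_moves, never from a script. Its argument "plan" is one flat list of numbers, 6 for each row, row after row: the shift along the world's x, y, z as a fraction of full scale, then the turn, a rotation vector about the world's x, y, z as a fraction of full scale. A call has 1 to 8 rows; each row is the pose to reach, as a shift and turn from the pose commanded when the call began; what a row does not reach only later rows make up. Full scale, the value 1, is 750 mm for a shift and pi/2 rad for a turn. A row lasts 1/12 s, in which the tool goes at most 41.7 mm and 7.16 degrees, less where a joint would pass 70% of its speed; a pose out of reach is approached as far as the arm can. A call with a number of a shift or a turn outside -1 to 1 is refused whole. A call with a gripper value outside its range is refused whole. "grip" is the closure, from 0 (fully open) to 1 (shut), set as the call begins (left out, the last holds). The fingers move at their own pace and stop on an object; "squeeze" is the grip in N (left out, the last holds). Time passes only in rows, so rows that repeat a pose let the fingers close. It gives the time, the measured TCP pose, the force, the opening and the grip force at its end, in the units of the state.
- ctrl.get_state(): the state, without advancing time (a new reading comes with each control period).
- ctrl.read_camera(name): name is "scene" or "top" or "wrist"; returns the picture (480x640x3 uint8, red, green, blue); there is no depth.
- ctrl.camera_info(name): a dict with "fx", "fy", "cx", "cy" (pixels), "origin" and "attitude" of the camera in the world; the wrist camera has in their place "hand_eye" (4x4, takes a point from camera to tool coordinates, whose origin is the TCP and whose axes are the flange's). Camera axes: x right, y down, z forward; pixel columns grow to the right and rows downward; lengths in m; the calibration is good to about 2 mm. The wrist camera is an equidistant fisheye: a pixel r from the principal point sees the ray r / f radians off the axis. A picture is of the moment at which its call begins: read the wrist's pose just before it. camera_info takes no time and is no camera call.
- ctrl.close_job(): hands the job in; it is judged then, once.
The state is a dict: "time": time; "q": joint angles; "joint_velocities": joint speeds; "joint_torque": joint torques, N m; "eef_pos": TCP position; "tcp_rot": TCP orientation; "contact_force": force on the tool from outside, world axes, zero at the start; "torque": the same for the moment, N m; "width": finger opening in m; "grip_force": force on a finger pad.
Only numpy, scipy, OpenCV 4.12 (cv2) and the standard library are available. Lean on these libraries where they do the work, as an engineer would, in place of code of your own. Each camera call takes 0.05 s, during which the arm holds its last target. There are 200 camera calls.

## Working session

There is one attempt and no reset: what is moved stays moved. The work goes in short steps, Python scripts to look and compute and a tool call to move; the robot and the scene stay as the last step left them, time stands still between calls to the robot, and variables do not carry over. Pictures are saved under pics/ and viewed, at most 10 in all, crops included, and the job is handed in when it is done.

Besides the shell and the picture viewer there is one more tool, called in YAML: its name, and indented under it one key for each argument. apply_moves: Moves the arm, as the interface text tells. Its arguments: {"type":"object","properties":{"plan":{"type":"array"},"grip":{"type":"number"},"squeeze":{"type":"number"}},"required":["plan"]}

```bash
mkdir -p pics; cat > h.py <<'E'
import numpy as np, cv2
from workcell import ctrl
def save(n,f): 
    im=ctrl.read_camera(n); cv2.imwrite(f,im[:,:,::-1]); return im
def ray(n,u,v):
    i=ctrl.camera_info(n); d=np.array([(u-i['cx'])/i['fx'],(v-i['cy'])/i['fy'],1.]); 
    return np.array(i['origin']),np.array(i['attitude'])@d
def onz(n,u,v,z):
    o,d=ray(n,u,v); return o+d*(z-o[2])/d[2]
E
python3 - <<'E'
from h import *
np.set_printoptions(precision=4,suppress=True)
for n in('scene','top','wrist'): print(n,ctrl.camera_info(n))
print(ctrl.get_state())
save('top','pics/top.png');save('scene','pics/scene.png')
E
```

```text
scene {'fx': 544.4262343120001, 'fy': 544.4262343120001, 'cx': 317.3792337327061, 'cy': 249.35716564580167, 'origin': array([1.268 , 0.4951, 0.894 ]), 'attitude': array([[-0.598 ,  0.5642, -0.5693],
       [ 0.8013,  0.404 , -0.4413],
       [-0.019 , -0.72  , -0.6937]])}
top {'fx': 460.28976844761246, 'fy': 460.28976844761246, 'cx': 318.19895961090765, 'cy': 238.04346213475839, 'origin': array([ 0.432 , -0.0219,  1.1846]), 'attitude': array([[-0.0042, -0.9897,  0.1428],
       [-0.9999,  0.0064,  0.0153],
       [-0.0161, -0.1427, -0.9896]])}
wrist {'fx': 371.64829954431775, 'fy': 371.64829954431775, 'cx': 317.4165117456604, 'cy': 238.97596654340475, 'hand_eye': array([[-0.0006, -0.965 , -0.2621,  0.0665],
       [ 1.    , -0.0006,  0.0001, -0.0003],
       [-0.0003, -0.2621,  0.965 , -0.124 ],
       [ 0.    ,  0.    ,  0.    ,  1.    ]])}
{'time': 0.0, 'q': array([-69.1681,  19.1318,   2.2845,  84.0114,  -0.7662,  76.9665,
        -3.3511]), 'joint_velocities': array([-0.0065,  0.0053,  0.0328,  0.0806, -0.0134, -0.0156,  0.0184]), 'joint_torque': array([  0.0009, -65.8554,   1.3658, -40.5574,   0.0166,   0.0125,
        -0.    ]), 'eef_pos': array([0.29  , 0.5812, 0.2494]), 'tcp_rot': array([[-0.8948,  0.4464, -0.0006],
       [ 0.4464,  0.8948, -0.0015],
       [-0.0001, -0.0016, -1.    ]]), 'contact_force': array([0.4745, 0.0826, 0.0423]), 'torque': array([ 0.0227, -0.0162,  0.0209]), 'grip_force': 0.0, 'width': 0.08539177982147383}
```

View pics/top.png

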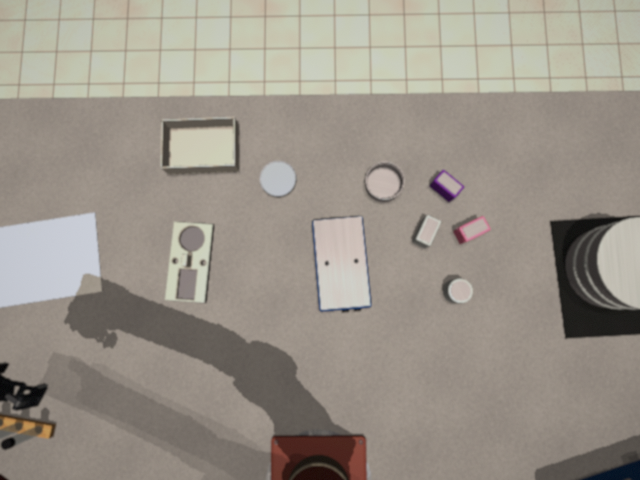

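View pics/scene.png

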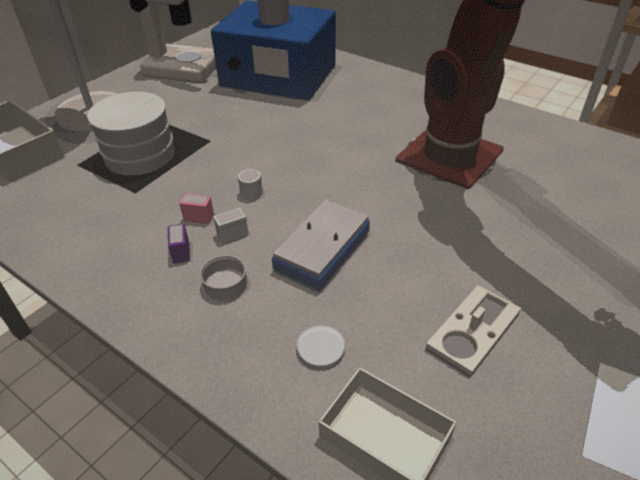

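The top view shows the carrier (189,262) with its round pocket toward +x, the shaker (342,264) with pegs at (327,263) and (356,261), the oblong tin (428,230), the round tin (459,291), the pan (384,183) and the dish (278,179). The pink and purple look-alikes are at (472,229) and (447,185). The scene view agrees.

```bash
python3 - <<'E'
from h import *
np.set_printoptions(precision=4,suppress=True)
im=cv2.imread('pics/top.png'); 
x0,y0,x1,y1=150,160,500,320
c=im[y0:y1,x0:x1]
cv2.imwrite('pics/crop.png',cv2.resize(c,None,fx=2.25,fy=2.25,interpolation=cv2.INTER_CUBIC))
g=cv2.cvtColor(im,cv2.COLOR_BGR2GRAY); 
hsv=cv2.cvtColor(im,cv2.COLOR_BGR2HSV)
def P(m,z,nm):
    cs,_=cv2.findContours(m.astype(np.uint8),cv2.RETR_EXTERNAL,cv2.CHAIN_APPROX_NONE)
    for k in cs:
        if cv2.contourArea(k)<60: continue
        p=np.array([onz('top',u,v,z)[:2] for u,v in k[:,0]],np.float32)*1000
        r=cv2.minAreaRect(p); u,v,w,h=cv2.boundingRect(k)
        print(nm,(u,v,w,h),'c',np.round(r[0],1),'sz',np.round(r[1],1),'ang',round(r[2],1))
def win(m,a,b,c_,d): 
    o=np.zeros_like(m);o[b:d,a:c_]=m[b:d,a:c_];return o
print(np.median(g[330:400,400:500]),g[262,175],g[291,459],g[230,428],g[270,342])
br=g>150
for t in (140,155):
  br=g>t
  P(win(br,155,210,225,310),.022,f'carrier{t}'); P(win(br,300,205,380,320),.06,'shaker')
  P(win(br,405,205,452,255),.06,'obl'); P(win(br,440,270,480,310),.06,'round')
P(win((hsv[:,:,1]>90),452,205,500,250),.03,'pink')
# peg tips
dk=g<90
P0=[(327,263),(356,261),(191,238),(189,259),(175,261),(202,262)]
for u,v in P0: print((u,v),onz('top',u,v,.078),onz('top',u,v,.022))
E
```

```text
147.0 109 186 185 205
carrier140 (155, 210, 70, 100) c [548.7 325.7] sz [258.7 179.2] ang 1.4
shaker (300, 205, 80, 115) c [536.9 -56.7] sz [196.8 280.4] ang 89.6
obl (405, 205, 47, 50) c [ 614.1 -275.8] sz [113.8 125.2] ang 88.2
round (440, 270, 40, 40) c [ 466.5 -345.9] sz [97.8 93.8] ang 89.7
carrier155 (164, 221, 48, 82) c [542.1 329.1] sz [104.6 203.8] ang 85.8
shaker (314, 216, 56, 94) c [534.6 -60.6] sz [220.1 118.8] ang 4.6
obl (417, 215, 24, 31) c [ 613.8 -277.6] sz [39.5 69.9] ang 63.0
round (449, 279, 25, 24) c [ 463.9 -349. ] sz [58.2 55.3] ang 89.7
pink (454, 224, 14, 19) c [ 607.8 -369.7] sz [38.1 37.2] ang 26.1
(327, 263) [ 0.5307 -0.0257  0.078 ] [ 0.5357 -0.0259  0.022 ]
(356, 261) [ 0.5351 -0.0956  0.078 ] [ 0.5404 -0.0993  0.022 ]
(191, 238) [0.5937 0.3057 0.078 ] [0.6019 0.3222 0.022 ]
(189, 259) [0.5423 0.3087 0.078 ] [0.5479 0.3254 0.022 ]
(175, 261) [0.5376 0.3426 0.078 ] [0.543  0.3611 0.022 ]
(202, 262) [0.5348 0.2768 0.078 ] [0.54   0.2919 0.022 ]
```

View pics/crop.png

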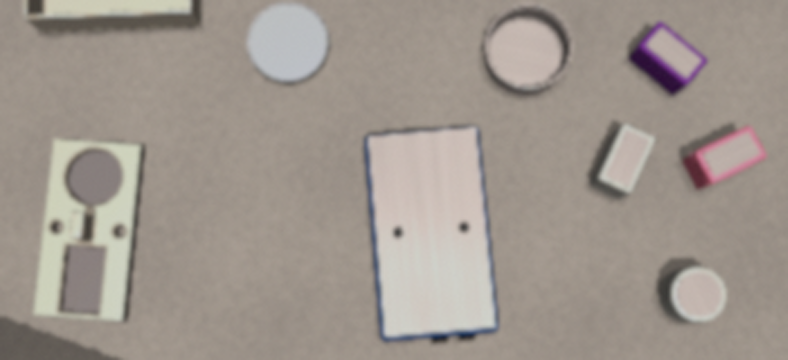

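Measured sizes match the given ones (carrier 104×204 mm, shaker 220×119 mm, oblong tin 39.5×69.9 mm). Next I move over the carrier for a wrist look.

apply_moves:
  plan: [0.335, -0.339, -0.067, 0, 0, 0.248, 0.335, -0.339, -0.067, 0, 0, 0.248, 0.335, -0.339, -0.067, 0, 0, 0.248, 0.335, -0.339, -0.067, 0, 0, 0.248, 0.335, -0.339, -0.067, 0, 0, 0.248, 0.335, -0.339, -0.067, 0, 0, 0.248, 0.335, -0.339, -0.067, 0, 0, 0.248, 0.335, -0.339, -0.067, 0, 0, 0.248]
  grip: 0
  squeeze: 60

```text
time: 0.77
eef_pos: [0.5214, 0.3468, 0.2038]
tcp_rot: [[-0.997, 0.073, -0.0], [0.073, 0.997, -0.0], [0.0, -0.0, -1.0]]
contact_force: [1.3, 1.5, -0.4]
width: 0.0854
grip_force: 0.0
```

apply_moves:
  plan: [0.013, -0.013, 0, 0, 0, 0, 0.013, -0.013, 0, 0, 0, 0, 0.013, -0.013, 0, 0, 0, 0]

```text
time: 1.02
eef_pos: [0.5307, 0.3378, 0.2038]
tcp_rot: [[-0.997, 0.076, -0.001], [0.076, 0.997, -0.001], [0.001, -0.001, -1.0]]
contact_force: [0.6, 1.0, -1.0]
width: 0.0855
grip_force: 0.0
```

```bash
cat >> h.py <<'E'
def wsnap(f):
    s=ctrl.get_state(); im=save('wrist',f); return im[:,:,::-1],s
def wonz(s,u,v,z):
    i=ctrl.camera_info('wrist'); H=np.array(i['hand_eye']); R=np.array(s['tcp_rot'])
    a=np.array([(u-i['cx'])/i['fx'],(v-i['cy'])/i['fy']]); r=np.hypot(*a)+1e-12
    d=np.r_[a/r*np.sin(r),np.cos(r)]; d=R@H[:3,:3]@d; o=np.array(s['eef_pos'])+R@H[:3,3]
    return o+d*(z-o[2])/d[2]
def pix(s,p):
    i=ctrl.camera_info('wrist'); H=np.array(i['hand_eye']); R=np.array(s['tcp_rot'])
    c=H[:3,:3].T@(R.T@(np.array(p)-s['eef_pos'])-H[:3,3]); r=np.arctan2(np.hypot(c[0],c[1]),c[2])
    k=r/(np.hypot(c[0],c[1])+1e-12); return np.array([i['cx']+i['fx']*k*c[0],i['cy']+i['fy']*k*c[1]])
def rects(im,m,z,s,amin=300,nm=''):
    cs,_=cv2.findContours(m.astype(np.uint8),cv2.RETR_LIST,cv2.CHAIN_APPROX_NONE)
    for k in cs:
        if cv2.contourArea(k)<amin: continue
        p=np.array([wonz(s,u,v,z)[:2] for u,v in k[:,0].astype(float)],np.float32)*1000
        r=cv2.minAreaRect(p); u,v,w,h=cv2.boundingRect(k)
        print(nm,(u,v,w,h),'c',np.round(r[0],1),'sz',np.round(r[1],1),'ang',round(r[2],1))
E
python3 - <<'E'
from h import *
np.set_printoptions(precision=4,suppress=True)
im,s=wsnap('pics/w1.png'); print(s['eef_pos'],s['tcp_rot'])
for p in [(.5415,.327,.064),(.5415,.327,.022)]: print(pix(s,p))
E
```

```text
[0.5307 0.3378 0.2038] [[-0.9971  0.0757 -0.0007]
 [ 0.0757  0.9971 -0.0006]
 [ 0.0007 -0.0007 -1.    ]]
[304.2835 247.5986]
[305.9844 233.5624]
```

View pics/w1.png

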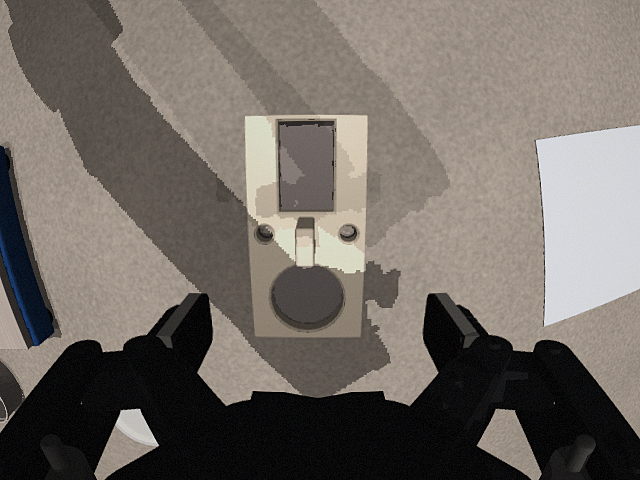

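Wrist view of the carrier: peg holes at (265,233) and (348,233), rib about (305,240), plate corners at (246,116), (367,116), (362,337) and (254,337).

```bash
python3 - <<'E'
from h import *
np.set_printoptions(precision=1,suppress=True)
s=ctrl.get_state()
im=cv2.imread('pics/w1.png'); lab=cv2.cvtColor(im,cv2.COLOR_BGR2LAB).astype(int)
print(lab[300,258],lab[150,260],lab[150,200],lab[350,380],lab[320,300])
hl=wonz(s,265,232.5,.022)*1e3;hr=wonz(s,348,232.5,.022)*1e3
print(hl,hr,(hl+hr)/2)
C=[wonz(s,u,v,.022)[:2]*1e3 for u,v in((246,116),(367,116),(362,337),(254,337))]
print(np.array(C),np.mean(C,axis=0)); r=cv2.minAreaRect(np.array(C,np.float32)); print(r)
print('rib',wonz(s,305.5,265.5,.064)*1e3,wonz(s,305,219,.064)*1e3)
E
```

```text
[138 130 137] [218 125 139] [162 130 136] [ 91 130 132] [ 78 129 131]
[537.  293.8  22. ] [542.2 364.4  22. ] [539.6 329.1  22. ]
[[437.5 287.3]
 [445.4 386. ]
 [645.1 373.1]
 [638.  270.7]] [541.5 329.3]
((541.1893920898438, 328.7738037109375), (102.64324188232422, 201.17837524414062), 86.0632095336914)
rib [554.6 328.4  64. ] [519. 331.  64.]
```

apply_moves:
  plan: [0.014, -0.012, -0.03, 0, 0, 0, 0.014, -0.012, -0.08, 0, 0, 0, 0.014, -0.012, -0.13, 0, 0, 0, 0.014, -0.012, -0.17, 0, 0, 0, 0.014, -0.012, -0.195, 0, 0, 0, 0.014, -0.012, -0.209, 0, 0, 0, 0.014, -0.012, -0.209, 0, 0, 0]

```text
time: 1.65
eef_pos: [0.5384, 0.3306, 0.0451]
tcp_rot: [[-0.997, 0.071, -0.004], [0.071, 0.997, -0.002], [0.003, -0.002, -1.0]]
contact_force: [0.2, 0.1, 1.0]
width: 0.0856
grip_force: 0.0
```

apply_moves:
  plan: [0, 0, 0, 0, 0, 0, 0, 0, 0, 0, 0, 0, 0, 0, 0, 0, 0, 0, 0, 0, 0, 0, 0, 0, 0, 0, 0, 0, 0, 0, 0, 0, 0, 0, 0, 0, 0, 0, 0, 0, 0, 0, 0, 0, 0, 0, 0, 0]
  grip: 1
  squeeze: 80

```text
time: 2.32
eef_pos: [0.5412, 0.3299, 0.0484]
tcp_rot: [[-0.997, 0.073, 0.001], [0.073, 0.997, 0.0], [-0.001, 0.001, -1.0]]
contact_force: [-0.2, -0.9, 7.6]
width: 0.0127
grip_force: 79.2
```

apply_moves:
  plan: [0, 0, 0.02, 0, 0, 0, 0, 0, 0.06, 0, 0, 0, 0, 0, 0.11, 0, 0, 0, 0, 0, 0.16, 0, 0, 0, 0, -0.04, 0.17, 0, 0, 0.02, 0, -0.09, 0.17, 0, 0, 0.05, 0, -0.14, 0.17, 0, 0, 0.07, 0, -0.19, 0.17, 0, 0, 0.093]

```text
time: 2.98
eef_pos: [0.5401, 0.1858, 0.1748]
tcp_rot: [[-0.997, -0.075, -0.0], [-0.075, 0.997, -0.0], [0.0, -0.0, -1.0]]
contact_force: [0.8, -0.6, -2.8]
width: 0.013
grip_force: 78.6
```

apply_moves:
  plan: [-0.002, -0.05, 0, 0, 0, 0, -0.004, -0.1, 0, 0, 0, 0, -0.006, -0.15, 0, 0, 0, 0, -0.008, -0.2, 0, 0, 0, 0, -0.009, -0.24, 0, 0, 0, 0, -0.009, -0.27, 0, 0, 0, 0, -0.009, -0.29, 0, 0, 0, 0, -0.009, -0.3, 0, 0, 0, 0]

```text
time: 3.65
eef_pos: [0.5333, -0.0405, 0.1747]
tcp_rot: [[-0.998, -0.069, -0.001], [-0.069, 0.998, -0.001], [0.001, -0.001, -1.0]]
contact_force: [0.0, 0.0, -3.8]
width: 0.0128
grip_force: 78.6
```

apply_moves:
  plan: [0, 0, 0, 0, 0, 0, 0, 0, 0, 0, 0, 0]

```text
time: 3.82
eef_pos: [0.5338, -0.0368, 0.1747]
tcp_rot: [[-0.997, -0.073, -0.001], [-0.073, 0.997, 0.0], [0.001, 0.0, -1.0]]
contact_force: [-0.2, 0.6, -3.5]
width: 0.0129
grip_force: 78.6
```

```bash
python3 - <<'E'
from h import *
np.set_printoptions(precision=4,suppress=True)
im,s=wsnap('pics/w2.png'); print(s['eef_pos'],s['tcp_rot'],s['width'],s['contact_force'])
t=save('top','pics/t2.png'); cv2.imwrite('pics/c2.png',np.hstack([im[:, 60:560],cv2.resize(t[190:330,300:400,::-1],(300,480))]))
E
```

```text
[ 0.5338 -0.0368  0.1747] [[-0.9973 -0.0729 -0.0006]
 [-0.0729  0.9973  0.0004]
 [ 0.0005  0.0004 -1.    ]] 0.012879915028264613 [-0.1756  0.6139 -3.4506]
```

View pics/c2.png

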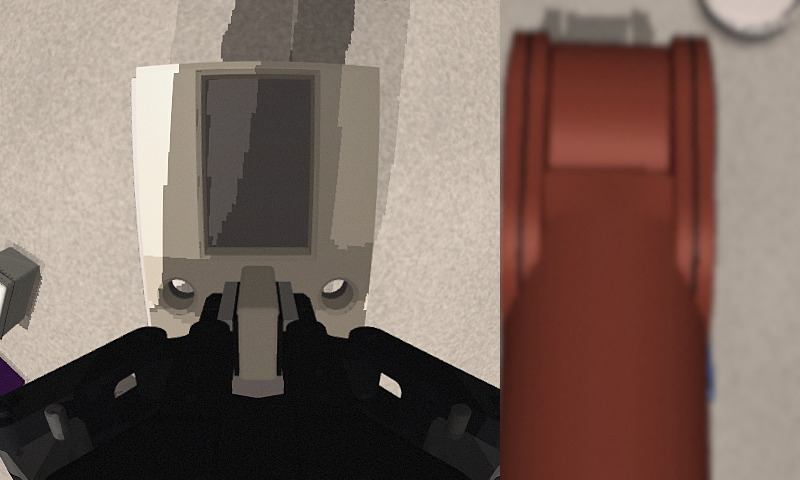

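The carrier hangs level from the rib, and its peg holes show in the wrist picture at (240,290) and (396,288). The top view is blocked by the arm.

```bash
python3 - <<'E'
from h import *
np.set_printoptions(precision=1,suppress=True)
s=ctrl.get_state(); im=cv2.imread('pics/w2.png'); z=s['eef_pos'][2]-.0484+.022
a=wonz(s,241,289,z)*1e3;b=wonz(s,395,287,z)*1e3
print(a,b,b-a,(a+b)/2,(a+b)/2-1e3*s['eef_pos'])
# pegs/shaker refined in first top view: dark blobs
t=cv2.imread('pics/top.png'); g=255-cv2.cvtColor(t,cv2.COLOR_BGR2GRAY).astype(float)
for u,v in((327,263),(356,261)):
    w=np.clip(g[v-5:v+6,u-5:u+6]-90,0,None); yy,xx=np.mgrid[v-5:v+6,u-5:u+6]
    U,V=(w*xx).sum()/w.sum(),(w*yy).sum()/w.sum(); print(U,V,onz('top',U,V,.070)*1e3)
sc=cv2.imread('pics/scene.png')
gs=255-cv2.cvtColor(sc,cv2.COLOR_BGR2GRAY).astype(float)
for u,v in((309,226),(336,237)):
    w=np.clip(gs[v-6:v+7,u-6:u+7]-110,0,None); yy,xx=np.mgrid[v-6:v+7,u-6:u+7]
    U,V=(w*xx).sum()/w.sum(),(w*yy).sum()/w.sum(); print('scene',U,V,onz('scene',U,V,.069)*1e3)
E
```

```text
[533.8 -70.1 148.4] [527.8  -1.9 148.4] [-6.  68.2  0. ] [530.8 -36.  148.4] [ -3.2  -0.1 -26.4]
326.38875 262.835 [531.8 -24.3  70. ]
355.7180722891566 260.51807228915663 [537.1 -95.5  70. ]
scene 308.5409674234946 225.86179664363277 [540.7 -92.5  69. ]
scene 335.3488372093023 236.8214129003949 [535.2 -21.2  69. ]
```

apply_moves:
  plan: [0, 0.04, 0, 0, 0, 0, 0, 0.08, 0, 0, 0, 0, 0, 0.12, 0, 0, 0, 0, 0, 0.15, 0, 0, 0, 0, 0, 0.15, 0, 0, 0, 0, 0, 0.15, 0, 0, 0, 0, 0, 0.15, 0, 0, 0, 0]

```text
time: 4.5
eef_pos: [0.5338, 0.0753, 0.1749]
tcp_rot: [[-0.997, -0.074, -0.0], [-0.074, 0.997, -0.0], [0.0, -0.0, -1.0]]
contact_force: [-0.0, -1.3, -4.6]
width: 0.0132
grip_force: 78.9
```

```bash
python3 - <<'E'
from h import *
np.set_printoptions(precision=4,suppress=True)
im,s=wsnap('pics/w3.png'); print(s['eef_pos'],s['tcp_rot'])
for p in [(.532,-.024,.07),(.537,-.0955,.07)]: print(pix(s,p))
E
```

```text
[0.5338 0.0753 0.1749] [[-0.9972 -0.0741 -0.0003]
 [-0.0741  0.9972 -0.0004]
 [ 0.0003 -0.0004 -1.    ]]
[170.1099 232.2997]
[ 84.9156 232.5075]
```

View pics/w3.png

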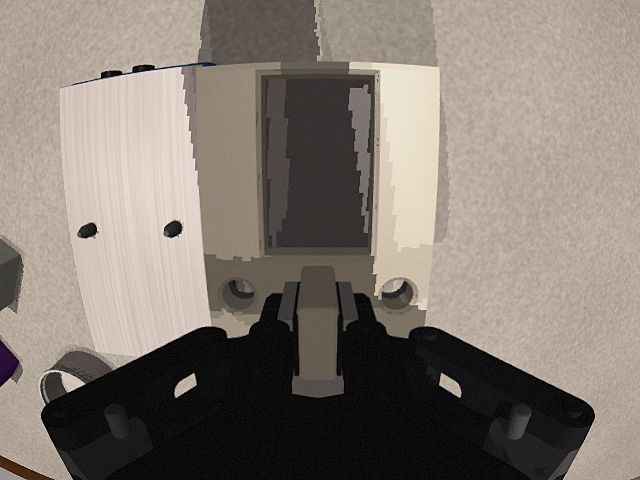

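The wrist view now shows both pegs at about (173,229) and (88,230) beside the carrier. The carrier's holes are at (238,291) and (397,292).

```bash
python3 - <<'E'
from h import *
np.set_printoptions(precision=1,suppress=True)
s=ctrl.get_state(); g=cv2.cvtColor(cv2.imread('pics/w3.png'),cv2.COLOR_BGR2GRAY)
P=[]
for u,v in((173,229),(88,230)):
    m=(g[v-14:v+15,u-14:u+15]<110).astype(np.uint8); n,l,st,c=cv2.connectedComponentsWithStats(m)
    k=l[14,14]; U,V=c[k]+[u-14,v-14]; print(U,V,st[k]); P.append(wonz(s,U,V,.068)*1e3)
print(P,P[0]-P[1],(P[0]+P[1])/2)
z=s['eef_pos'][2]-.0264
# hole rim ellipses
for u,v in((238,291),(397,292)):
    print(g[v-18:v+19:3,u-21:u+22:3])
E
```

```text
172.61603375527426 228.88185654008439 [  5   6  18  17 237]
87.35267857142857 230.50892857142858 [  3   7  20  15 224]
[array([530. , -23.7,  68. ]), array([535.8, -95.2,  68. ])] [-5.8 71.6 -0. ] [532.9 -59.4  68. ]
[[ 96  95  96  99 100  95  92  95  95  92  94  93  99  92  95]
 [ 95  95  95  95  97  96  95  98  99  92  93  95  96  94  93]
 [ 98  98  95  90  81  88  78  81  76  83  94  95  94  95  95]
 [ 98  93  80  83  38  26  48  75  74 102  78  92  94  93  97]
 [ 94  86  81  63  30  37  34  72  78  82 104  82  91  97  97]
 [ 96  84  75  67  52  36  38  72  76  84 108 103  83  97  90]
 [ 85  84  63  68  72  33  39  34  50  89 109 115  66  87  94]
 [ 84  87  68  69  63  66  35  33  37  37  36  34  31  87  99]
 [ 89  91  71  66  68  70  70  63  34  40  41  45  69  84  96]
 [ 95  91  89  67  71  72  76  73  74  74  73  72  80  88  93]
 [ 96  86  88  79  69  70  73  72  71  72  71  72  88  88  95]
 [ 96  92  87  99  83  75  72  72  74  74  69  87  87  93  92]
 [ 94  88 132 102  90  92  87  74  76  90  93  93  94  94  96]]
[[ 96 190 193 189 193 193 192 188 193 192 193 191 196 191 195]
 [169 194 191 194 194 192 179 160 137 166 197 193 192 194 192]
 [170 192 193 193 167 126 158 170 165 154 130 130 199 193 193]
 [174 196 191 142 148 148 189 176 169  32  30 115 135 200 193]
 [198 194 126 147 148 160 179 181 155  37  41  64 147 139 195]
 [199 179 152 149 157 155 184 134  40  38  61  65  98 145 192]
 [202 151  68 107 123  88  47  33  37  44  68  69  76 152 169]
 [163 158  30  37  40  40  35  39  90  86  70  67  69 135 165]
 [ 91 174  63  70  56  43  54  69  90  89  84  66 131 157 179]
 [ 94  82  75  71  68  75  73  70  69  95  87  69 185 162 196]
 [ 93  87  90  73  70  75  73  70  73  73  67 123 191 205 218]
 [ 91  94  88 103  64  68  75  72  69  78 101 101  96 118 195]
 [120 118 109 104 104 106 111 112 108 103 105  95 116 119 109]]
```

```bash
python3 - <<'E'
from h import *
np.set_printoptions(precision=1,suppress=True)
s=ctrl.get_state(); z=s['eef_pos'][2]-.0264
a=wonz(s,238.5,292.5,z)*1e3;b=wonz(s,397,292.5,z)*1e3
print(b-a,(a+b)/2,(a+b)/2-1e3*s['eef_pos'])
E
```

```text
[-5.1 70.6  0. ] [532.9  74.5 148.5] [ -1.   -0.  -26.4]
```

apply_moves:
  plan: [0, -0.05, 0, 0, 0, 0.004, 0, -0.1, 0, 0, 0, 0.004, 0, -0.14, 0, 0, 0, 0.004, 0, -0.17, 0, 0, 0, 0.004, 0, -0.18, -0.03, 0, 0, 0.004, 0, -0.18, -0.05, 0, 0, 0.004, 0, -0.18, -0.056, 0, 0, 0.004, 0, -0.18, -0.056, 0, 0, 0.004]

```text
time: 5.22
eef_pos: [0.5329, -0.0607, 0.1319]
tcp_rot: [[-0.997, -0.078, -0.003], [-0.078, 0.997, -0.0], [0.003, -0.0, -1.0]]
contact_force: [-0.3, 0.2, -3.2]
width: 0.0128
grip_force: 79.0
```

apply_moves:
  plan: [0, 0, -0.005, 0, 0, 0, 0, 0, -0.01, 0, 0, 0, 0, 0, -0.014, 0, 0, 0, 0, 0, -0.018, 0, 0, 0, 0, 0, -0.018, 0, 0, 0, 0, 0, -0.018, 0, 0, 0]

```text
time: 5.72
eef_pos: [0.534, -0.06, 0.1195]
tcp_rot: [[-0.997, -0.079, -0.0], [-0.079, 0.997, -0.0], [0.0, -0.0, -1.0]]
contact_force: [-0.4, -0.6, -2.9]
width: 0.013
grip_force: 79.1
```

apply_moves:
  plan: [0, 0, -0.005, 0, 0, 0, 0, 0, -0.009, 0, 0, 0, 0, 0, -0.012, 0, 0, 0, 0, 0, -0.014, 0, 0, 0, 0, 0, -0.014, 0, 0, 0, 0, 0, -0.014, 0, 0, 0]

```text
time: 6.22
eef_pos: [0.5339, -0.0602, 0.1089]
tcp_rot: [[-0.997, -0.079, -0.0], [-0.079, 0.997, -0.0], [0.0, -0.0, -1.0]]
contact_force: [0.3, 0.1, -2.8]
width: 0.013
grip_force: 79.3
```

apply_moves:
  plan: [0, 0, -0.001, 0, 0, 0, 0, 0, -0.002, 0, 0, 0, 0, 0, -0.003, 0, 0, 0, 0, 0, -0.003, 0, 0, 0, 0, 0, -0.003, 0, 0, 0]

```text
time: 6.63
eef_pos: [0.5341, -0.0602, 0.1083]
tcp_rot: [[-0.997, -0.079, 0.001], [-0.079, 0.997, 0.001], [-0.001, 0.001, -1.0]]
contact_force: [-7.6, 0.6, 14.6]
width: 0.0129
grip_force: 81.9
```

apply_moves:
  plan: [0, 0, 0.001, 0, 0, 0, 0, 0, 0.001, 0, 0, 0, 0, 0, 0.001, 0, 0, 0, 0, 0, 0.001, 0, 0, 0, 0, 0, 0.001, 0, 0, 0]
  grip: 0

```text
time: 7.05
eef_pos: [0.534, -0.0602, 0.1075]
tcp_rot: [[-0.997, -0.079, 0.0], [-0.079, 0.997, -0.0], [-0.0, -0.0, -1.0]]
contact_force: [-0.2, -0.3, -0.9]
width: 0.0727
grip_force: 0.0
```

apply_moves:
  plan: [0, 0, 0.03, 0, 0, 0, 0, 0, 0.08, 0, 0, 0, 0, 0, 0.13, 0, 0, 0, 0, 0, 0.17, 0, 0, 0, 0, 0, 0.19, 0, 0, 0, 0, 0, 0.2, 0, 0, 0, 0, 0, 0.2, 0, 0, 0, 0, 0, 0.2, 0, 0, 0]

```text
time: 7.72
eef_pos: [0.5336, -0.0601, 0.2565]
tcp_rot: [[-0.997, -0.079, -0.001], [-0.079, 0.997, -0.0], [0.001, 0.0, -1.0]]
contact_force: [-0.3, 0.8, -1.0]
width: 0.0853
grip_force: 0.0
```

```bash
python3 - <<'E'
from h import *
np.set_printoptions(precision=4,suppress=True)
im,s=wsnap('pics/w4.png'); print(s['eef_pos'],s['tcp_rot'],s['width'])
import json; json.dump([s['eef_pos'].tolist(),s['tcp_rot'].tolist()],open('s4.json','w'))
E
```

```text
[ 0.5336 -0.0601  0.2565] [[-0.9969 -0.0791 -0.001 ]
 [-0.0791  0.9969 -0.0001]
 [ 0.001   0.     -1.    ]] 0.085331859167839
```

View pics/w4.png

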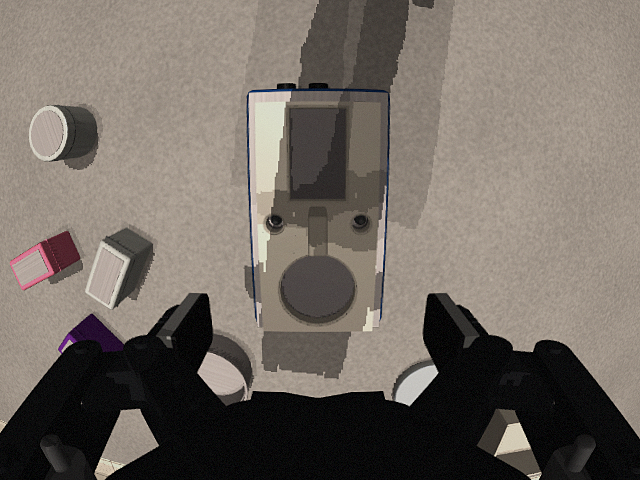

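The carrier sits on the pegs. The round pocket rim is centred near (318,289) and the oblong pocket near (318,153). The round tin is at (48,133) and the oblong tin at (107,275).

```bash
python3 - <<'E'
from h import *
np.set_printoptions(precision=1,suppress=True)
s=ctrl.get_state()
W=lambda u,v,z=.082: wonz(s,u,v,z)[:2]*1e3
p=np.array([W(*q) for q in((280,289),(356,289),(318,254.5),(318,324))]); print('round',p,(p[0]+p[1])/2,(p[2]+p[3])/2)
p=np.array([W(*q) for q in((289,107),(348,107),(346.5,199.5),(290,199.5))],np.float32); print('obl',p,cv2.minAreaRect(p))
im=cv2.imread('pics/w4.png'); g=cv2.cvtColor(im,cv2.COLOR_BGR2GRAY)
for a,b,c,d in((20,95,80,170),(80,225,140,315)):
  for t in(175,190):
    m=np.zeros_like(g); m[b:d,a:c]=g[b:d,a:c]>t; rects(im,m,.06,s,300,t)
h=[W(u,v) for u,v in((274,222),(360.5,221))]; print(h,(h[0]+h[1])/2)
E
```

```text
round [[594.7 -87.9]
 [589.5 -22. ]
 [560.6 -57.4]
 [626.3 -52.2]] [592.1 -54.9] [593.5 -54.8]
obl [[441.3 -89.9]
 [437.6 -43.4]
 [512.3 -38.1]
 [515.9 -83.8]] ((476.7604675292969, -63.64881896972656), (74.8189697265625, 46.62059020996094), 4.547927379608154)
175 (30, 109, 35, 49) c [ 461.9 -346. ] sz [51.2 49.1] ang 54.8
175 (29, 106, 38, 55) c [ 462.  -345.9] sz [57.1 55.5] ang 1.2
190 (30, 109, 35, 49) c [ 462.2 -346.5] sz [50.5 51.1] ang 1.2
190 (29, 106, 38, 55) c [ 461.9 -346. ] sz [56.7 55.5] ang 1.6
175 (88, 246, 37, 60) c [ 610.7 -275.3] sz [30.9 60.7] ang 64.0
175 (85, 241, 44, 68) c [ 610.  -275.1] sz [37.2 67.6] ang 63.9
190 (87, 246, 39, 60) c [ 610.5 -275.5] sz [31.6 61.8] ang 63.9
190 (85, 242, 43, 67) c [ 609.9 -275.1] sz [35.9 66.9] ang 63.7
[array([535.6, -95.8]), array([529.1, -24.8])] [532.3 -60.3]
```

apply_moves:
  plan: [0.02, -0.05, 0, 0, 0, -0.06, 0.04, -0.1, -0.02, 0, 0, -0.12, 0.06, -0.15, -0.04, 0, 0, -0.18, 0.08, -0.2, -0.06, 0, 0, -0.24, 0.09, -0.245, -0.08, 0, 0, -0.3, 0.104, -0.28, -0.08, 0, 0, -0.341, 0.104, -0.288, -0.08, 0, 0, -0.341, 0.104, -0.288, -0.08, 0, 0, -0.341]

```text
time: 8.43
eef_pos: [0.6104, -0.279, 0.1948]
tcp_rot: [[-0.896, 0.444, -0.004], [0.444, 0.896, -0.001], [0.003, -0.003, -1.0]]
contact_force: [0.5, 1.1, -0.6]
width: 0.0856
grip_force: 0.0
```

apply_moves:
  plan: [0, 0, 0, 0, 0, 0, 0, 0, 0, 0, 0, 0]

```text
time: 8.6
eef_pos: [0.612, -0.2743, 0.1969]
tcp_rot: [[-0.899, 0.439, -0.001], [0.439, 0.899, 0.001], [0.001, 0.001, -1.0]]
contact_force: [0.0, 0.6, -0.0]
width: 0.0851
grip_force: 0.0
```

```bash
python3 - <<'E'
from h import *
np.set_printoptions(precision=4,suppress=True)
im,s=wsnap('pics/w5.png'); print(s['eef_pos'],s['tcp_rot'])
u,v=pix(s,(.611,-.276,.06)).astype(int); print(u,v)
g=cv2.cvtColor(im,cv2.COLOR_BGR2GRAY)
for t in(160,175,190):
    m=np.zeros_like(g); a,b=max(0,v-95),max(0,u-80); m[a:v+95,b:u+80]=g[a:v+95,b:u+80]>t; rects(im,m,.06,s,800,t)
E
```

```text
[ 0.612  -0.2743  0.1969] [[-0.8986  0.4388 -0.0008]
 [ 0.4388  0.8986  0.0013]
 [ 0.0013  0.0008 -1.    ]]
314 233
160 (234, 221, 85, 107) c [ 631.3 -318. ] sz [67.1 87.8] ang 59.7
160 (289, 187, 54, 89) c [ 610.4 -275.4] sz [38.1 66. ] ang 64.0
160 (234, 138, 65, 57) c [ 551.9 -285.8] sz [45.6 40.1] ang 62.3
175 (295, 194, 43, 56) c [ 603.6 -271.6] sz [30.1 40.6] ang 63.2
175 (290, 187, 52, 89) c [ 610.6 -274.9] sz [37.9 66.1] ang 62.9
190 (290, 188, 52, 88) c [ 611.1 -275.1] sz [37.9 64.9] ang 62.8
```

View pics/w5.png

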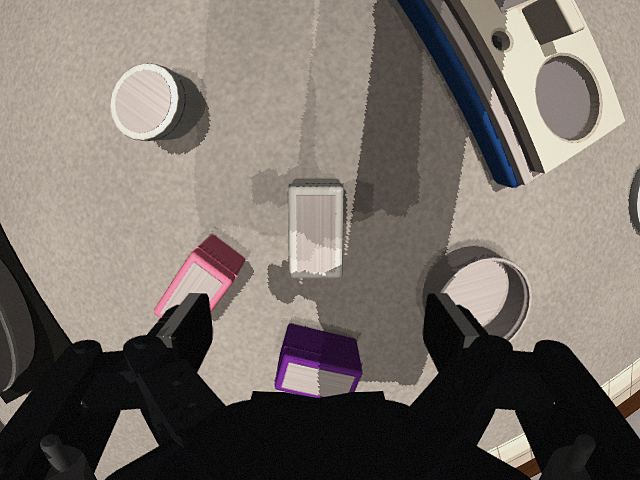

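The oblong tin is centred under the tool at (316,230). The pink look-alike's nearest edge is about 65 mm away, so I narrow the jaws a little before going down.

apply_moves:
  plan: [-0.001, -0.001, -0.03, 0, 0, 0, -0.001, -0.001, -0.07, 0, 0, 0, -0.001, -0.001, -0.11, 0, 0, 0, -0.001, -0.001, -0.15, 0, 0, 0, -0.001, -0.001, -0.18, 0, 0, 0, -0.001, -0.001, -0.2, 0, 0, 0, -0.001, -0.001, -0.207, 0, 0, 0, -0.001, -0.001, -0.207, 0, 0, 0]
  grip: 0.22

```text
time: 9.32
eef_pos: [0.611, -0.2758, 0.0416]
tcp_rot: [[-0.898, 0.44, -0.001], [0.44, 0.898, 0.001], [0.001, 0.0, -1.0]]
contact_force: [-0.6, 0.0, -0.1]
width: 0.0665
grip_force: 0.0
```

apply_moves:
  plan: [0, 0, 0, 0, 0, 0, 0, 0, 0, 0, 0, 0, 0, 0, 0, 0, 0, 0, 0, 0, 0, 0, 0, 0, 0, 0, 0, 0, 0, 0, 0, 0, 0, 0, 0, 0]
  grip: 1
  squeeze: 40

```text
time: 9.82
eef_pos: [0.6124, -0.2773, 0.0443]
tcp_rot: [[-0.898, 0.441, 0.003], [0.441, 0.898, -0.001], [-0.003, 0.001, -1.0]]
contact_force: [0.7, 0.8, 7.3]
width: 0.0392
grip_force: 41.8
```

apply_moves:
  plan: [0, 0, 0.01, 0, 0, 0, 0, 0, 0.04, 0, 0, 0, 0, 0, 0.08, 0, 0, 0, 0, 0, 0.13, 0, 0, 0, 0, 0, 0.17, 0, 0, 0, 0, 0, 0.19, 0, 0, 0, 0, 0, 0.2, 0, 0, 0, 0, 0, 0.2, 0, 0, 0]

```text
time: 10.48
eef_pos: [0.6118, -0.2773, 0.1944]
tcp_rot: [[-0.898, 0.441, 0.003], [0.441, 0.898, -0.001], [-0.003, 0.001, -1.0]]
contact_force: [-0.5, 0.5, -2.4]
width: 0.0393
grip_force: 40.8
```

```bash
python3 - <<'E'
from h import *
np.set_printoptions(precision=4,suppress=True)
im,s=wsnap('pics/w6.png'); print(s['eef_pos'],s['tcp_rot'],s['width'],s['contact_force'])
E
```

```text
[ 0.6118 -0.2773  0.1944] [[-0.8975  0.441   0.0029]
 [ 0.441   0.8975 -0.0008]
 [-0.003   0.0006 -1.    ]] 0.03926228435790432 [-0.5348  0.5145 -2.3592]
```

View pics/w6.png

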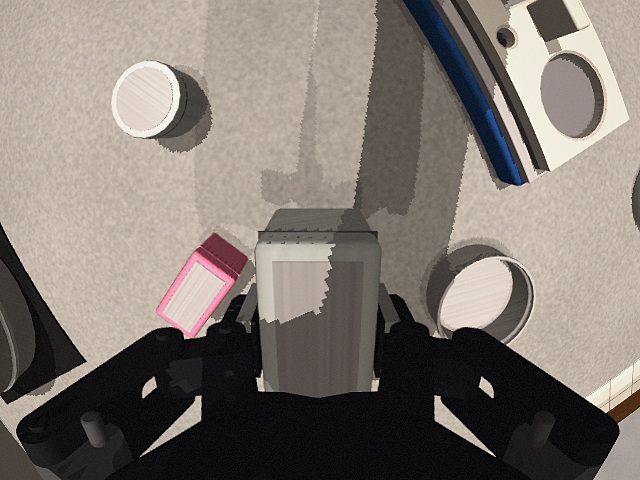

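The oblong tin is held upright. Its bottom front edge is at row 209 and its upper front edge at about row 232–242, centred on column 318.

```bash
python3 - <<'E'
from h import *
np.set_printoptions(precision=1,suppress=True)
s=ctrl.get_state(); R=s['tcp_rot']; z=s['eef_pos'][2]
f=lambda u,v,dz: (R.T@(wonz(s,u,v,z+dz)-s['eef_pos']))*1e3
g=cv2.cvtColor(cv2.imread('pics/w6.png'),cv2.COLOR_BGR2GRAY).astype(int)
print(g[200:256,300]); print(g[200:256,340])
for v in(209,210):print('bot',f(318,v,-.042),f(318,v,-.0443))
for v in(232,236,242):print('top',v,f(318,v,.018),f(318,v,.0157))
print('sides',f(257,260,.014),f(379,260,.014), f(274,209,-.042),f(361,209,-.042))
E
```

```text
[149 151 146 146 143 153 157 157 126  92 100  94  99  98  96 101  99 102
 100 102  98  97  96 100 101  95 100 100 104  95  73  47  96 104 102  97
  99 103 101 101 103 120 142 161 178 194 189 192 194 196 197 199 202 200
 203 201]
[146 142 145 143 149 150 155 151 118  93 104 102  95 105 102  77  87  98
  95  99 105  99 101 100  75  74  78  73  74  76  68  35  53  84  79  78
  75  75  76  69  76  79  76  85  89  94  93  96  99  97  99 100  95  97
  95  93]
bot [35.5  0.  42. ] [35.1  0.  44.3]
bot [35.1  0.  42. ] [34.6  0.  44.3]
top 232 [ 39.9  -0.1 -18. ] [ 39.3  -0.1 -15.7]
top 236 [ 38.6  -0.1 -18. ] [ 38.   -0.1 -15.7]
top 242 [ 36.8  -0.1 -18. ] [ 36.2  -0.1 -15.7]
sides [ 29.8 -19.3 -14. ] [ 29.8  19.1 -14. ] [ 35.6 -20.   42. ] [35.6 19.6 42. ]
```

apply_moves:
  plan: [-0.025, 0.04, 0, 0, 0, 0.05, -0.05, 0.08, 0, 0, 0, 0.1, -0.08, 0.125, 0, 0, 0, 0.16, -0.11, 0.17, 0, 0, 0, 0.22, -0.14, 0.22, 0, 0, 0, 0.28, -0.165, 0.26, 0, 0, 0, 0.32, -0.18, 0.28, 0, 0, 0, 0.34, -0.18, 0.285, 0, 0, 0, 0.34]

```text
time: 11.2
eef_pos: [0.4731, -0.0595, 0.1905]
tcp_rot: [[-0.996, -0.084, -0.004], [-0.084, 0.996, 0.001], [0.004, 0.002, -1.0]]
contact_force: [1.0, -0.3, -1.5]
width: 0.0398
grip_force: 41.1
```

apply_moves:
  plan: [0, 0, 0, 0, 0, 0, 0, 0, -0.02, 0, 0, 0, 0, 0, -0.04, 0, 0, 0, 0, 0, -0.06, 0, 0, 0, 0, 0, -0.07, 0, 0, 0, 0, 0, -0.07, 0, 0, 0, 0, 0, -0.07, 0, 0, 0]

```text
time: 11.78
eef_pos: [0.4761, -0.0639, 0.1394]
tcp_rot: [[-0.997, -0.076, -0.001], [-0.076, 0.997, -0.001], [0.001, -0.001, -1.0]]
contact_force: [0.6, 0.0, -1.8]
width: 0.0396
grip_force: 41.0
```

```bash
python3 - <<'E'
from h import *
np.set_printoptions(precision=4,suppress=True)
im,s=wsnap('pics/w7.png'); print(s['eef_pos'],s['tcp_rot'],s['width'],s['contact_force'])
R=s['tcp_rot'];print(np.degrees(np.arctan2(R[1,1],R[0,1])))
E
```

```text
[ 0.4761 -0.0639  0.1394] [[-0.9971 -0.0761 -0.0014]
 [-0.0761  0.9971 -0.0006]
 [ 0.0015 -0.0005 -1.    ]] 0.039631344401279224 [ 0.558   0.0105 -1.7544]
94.36569859938342
```

apply_moves:
  plan: [0.001, 0, -0.006, 0, 0, 0, 0.001, 0, -0.012, 0, 0, 0, 0.001, 0, -0.017, 0, 0, 0, 0.001, 0, -0.021, 0, 0, 0, 0.001, 0, -0.025, 0, 0, 0, 0.001, 0, -0.025, 0, 0, 0, 0.001, 0, -0.025, 0, 0, 0]

```text
time: 12.42
eef_pos: [0.4768, -0.0632, 0.1209]
tcp_rot: [[-0.997, -0.077, -0.0], [-0.077, 0.997, -0.0], [0.0, -0.0, -1.0]]
contact_force: [0.2, -0.4, -1.6]
width: 0.0395
grip_force: 41.0
```

apply_moves:
  plan: [0, 0, -0.002, 0, 0, 0, 0, 0, -0.004, 0, 0, 0, 0, 0, -0.006, 0, 0, 0, 0, 0, -0.008, 0, 0, 0, 0, 0, -0.008, 0, 0, 0]

```text
time: 12.83
eef_pos: [0.4768, -0.0632, 0.1147]
tcp_rot: [[-0.997, -0.077, -0.0], [-0.077, 0.997, -0.0], [0.0, -0.0, -1.0]]
contact_force: [0.2, -0.6, -1.4]
width: 0.0392
grip_force: 41.0
```

apply_moves:
  plan: [0, 0, -0.001, 0, 0, 0, 0, 0, -0.002, 0, 0, 0, 0, 0, -0.003, 0, 0, 0, 0, 0, -0.004, 0, 0, 0, 0, 0, -0.004, 0, 0, 0]

```text
time: 13.25
eef_pos: [0.477, -0.0632, 0.1122]
tcp_rot: [[-0.997, -0.077, 0.0], [-0.077, 0.997, 0.0], [-0.0, 0.0, -1.0]]
contact_force: [-1.4, 0.4, 2.8]
width: 0.04
grip_force: 41.3
```

apply_moves:
  plan: [0, 0, -0.001, 0, 0, 0, 0, 0, -0.002, 0, 0, 0, 0, 0, -0.002, 0, 0, 0]

```text
time: 13.5
eef_pos: [0.477, -0.0632, 0.1121]
tcp_rot: [[-0.997, -0.077, 0.0], [-0.077, 0.997, 0.001], [-0.0, 0.001, -1.0]]
contact_force: [-11.4, 1.0, 21.4]
width: 0.039
grip_force: 43.9
```

apply_moves:
  plan: [0, 0, 0.002, 0, 0, 0, 0, 0, 0.002, 0, 0, 0, 0, 0, 0.002, 0, 0, 0, 0, 0, 0.002, 0, 0, 0, 0, 0, 0.002, 0, 0, 0]
  grip: 0

```text
time: 13.92
eef_pos: [0.4769, -0.0631, 0.1118]
tcp_rot: [[-0.997, -0.078, -0.0], [-0.078, 0.997, -0.0], [0.0, -0.0, -1.0]]
contact_force: [-0.4, -0.0, -0.7]
width: 0.0855
grip_force: 0.0
```

apply_moves:
  plan: [0, 0, 0.03, 0, 0, 0, 0, 0, 0.07, 0, 0, 0, 0, 0, 0.12, 0, 0, 0, 0, -0.04, 0.14, 0, 0, 0, 0, -0.09, 0.14, 0, 0, 0, 0, -0.14, 0.14, 0, 0, 0, 0, -0.19, 0.14, 0, 0, 0, -0.01, -0.24, 0.14, 0, 0, 0]

```text
time: 14.58
eef_pos: [0.4701, -0.2445, 0.2171]
tcp_rot: [[-0.997, -0.079, 0.001], [-0.079, 0.997, -0.0], [-0.001, -0.001, -1.0]]
contact_force: [0.3, 0.4, 0.3]
width: 0.0852
grip_force: 0.0
```

apply_moves:
  plan: [0, -0.05, 0, 0, 0, 0, 0, -0.1, 0, 0, 0, 0, -0.005, -0.13, 0, 0, 0, 0, -0.01, -0.14, 0, 0, 0, 0, -0.01, -0.14, 0, 0, 0, 0, -0.01, -0.14, 0, 0, 0, 0]

```text
time: 15.08
eef_pos: [0.4619, -0.3475, 0.2166]
tcp_rot: [[-0.997, -0.077, -0.001], [-0.077, 0.997, 0.001], [0.001, 0.001, -1.0]]
contact_force: [0.0, 0.1, 0.0]
width: 0.0853
grip_force: 0.0
```

```bash
python3 - <<'E'
from h import *
np.set_printoptions(precision=4,suppress=True)
im,s=wsnap('pics/w8.png'); print(s['eef_pos'],s['tcp_rot'])
u,v=pix(s,(.463,-.347,.06)).astype(int); print(u,v)
g=cv2.cvtColor(im,cv2.COLOR_BGR2GRAY)
for t in(160,175,190):
    m=np.zeros_like(g); a,b=max(0,v-75),max(0,u-75); m[a:v+75,b:u+75]=g[a:v+75,b:u+75]>t; rects(im,m,.06,s,800,t)
E
```

```text
[ 0.4619 -0.3475  0.2166] [[-0.997  -0.0771 -0.0006]
 [-0.0771  0.997   0.0007]
 [ 0.0005  0.0007 -1.    ]]
317 228
160 (287, 197, 62, 39) c [ 454.4 -350.6] sz [30.5 44.4] ang 38.0
160 (242, 191, 128, 82) c [ 478.7 -357. ] sz [64.5 94.7] ang 47.1
175 (286, 197, 65, 56) c [ 457.2 -344.2] sz [50.5 37.6] ang 68.8
175 (282, 192, 74, 73) c [ 463.1 -346.5] sz [56.6 57.8] ang 89.7
190 (282, 219, 73, 45) c [ 474.9 -344.1] sz [32.5 56.8] ang 12.8
```

apply_moves:
  plan: [0.0016, 0.0013, -0.03, 0, 0, 0, 0.0016, 0.0013, -0.075, 0, 0, 0, 0.0016, 0.0013, -0.12, 0, 0, 0, 0.0016, 0.0013, -0.16, 0, 0, 0, 0.0016, 0.0013, -0.195, 0, 0, 0, 0.0016, 0.0013, -0.22, 0, 0, 0, 0.0016, 0.0013, -0.233, 0, 0, 0, 0.0016, 0.0013, -0.233, 0, 0, 0]

```text
time: 15.8
eef_pos: [0.4629, -0.3447, 0.0404]
tcp_rot: [[-0.997, -0.08, -0.003], [-0.08, 0.997, 0.002], [0.003, 0.002, -1.0]]
contact_force: [-0.2, 0.3, 0.7]
width: 0.0855
grip_force: 0.0
```

apply_moves:
  plan: [0, 0, 0, 0, 0, 0, 0, 0, 0, 0, 0, 0, 0, 0, 0, 0, 0, 0, 0, 0, 0, 0, 0, 0, 0, 0, 0, 0, 0, 0, 0, 0, 0, 0, 0, 0]
  grip: 1
  squeeze: 50

```text
time: 16.3
eef_pos: [0.4645, -0.3476, 0.0441]
tcp_rot: [[-0.997, -0.078, 0.003], [-0.078, 0.997, -0.001], [-0.003, -0.001, -1.0]]
contact_force: [-0.5, 0.5, 7.4]
width: 0.0589
grip_force: 54.1
```

apply_moves:
  plan: [0, 0, 0.01, 0, 0, 0, 0, 0, 0.04, 0, 0, 0, 0, 0, 0.08, 0, 0, 0, 0, 0, 0.13, 0, 0, 0, 0, 0, 0.17, 0, 0, 0, 0, 0, 0.19, 0, 0, 0, 0, 0, 0.2, 0, 0, 0, 0, 0, 0.2, 0, 0, 0]

```text
time: 16.97
eef_pos: [0.4638, -0.3477, 0.1944]
tcp_rot: [[-0.997, -0.077, 0.003], [-0.077, 0.997, -0.001], [-0.003, -0.001, -1.0]]
contact_force: [0.4, -0.6, -2.0]
width: 0.0591
grip_force: 54.0
```

```bash
python3 - <<'E'
from h import *
np.set_printoptions(precision=3,suppress=True)
im,s=wsnap('pics/w9.png'); print(s['eef_pos'],s['tcp_rot'])
R=s['tcp_rot']; z=s['eef_pos'][2]
g=cv2.cvtColor(im,cv2.COLOR_BGR2GRAY).astype(int)
print(g[190:256,318])
for v in range(200,250,4): print(v,(R.T@(wonz(s,318,v,z-.044)-s['eef_pos']))*1e3,(R.T@(wonz(s,318,v,z+.016)-s['eef_pos']))*1e3)
E
```

```text
[ 0.464 -0.348  0.194] [[-0.997 -0.077  0.003]
 [-0.077  0.997 -0.001]
 [-0.003 -0.001 -1.   ]]
[130 140 135 138 138 132 138 138 138 131 130 130 130 136 133 136 134 129
 124 127 131 134 140 141 135 138 133 139 136 120  77  85  87  85  85  86
  88  88  84  89  89  92  92  88  86  91  91  90  88  88  86  85  91  90
  51  63  69  87  90  89  91  89  89  93  87  91]
200 [39.445  0.205 43.878] [ 49.162   0.095 -16.153]
204 [37.587  0.204 43.883] [ 47.968   0.094 -16.149]
208 [35.721  0.204 43.889] [ 46.769   0.094 -16.145]
212 [33.848  0.203 43.895] [ 45.566   0.094 -16.142]
216 [31.967  0.203 43.901] [ 44.357   0.093 -16.138]
220 [30.077  0.203 43.907] [ 43.143   0.093 -16.134]
224 [28.178  0.202 43.913] [ 41.923   0.093 -16.13 ]
228 [26.27   0.202 43.919] [ 40.697   0.093 -16.126]
232 [24.351  0.201 43.924] [ 39.465   0.093 -16.123]
236 [22.423  0.201 43.93 ] [ 38.226   0.092 -16.119]
240 [20.483  0.201 43.936] [ 36.979   0.092 -16.115]
244 [18.531  0.2   43.943] [ 35.726   0.092 -16.111]
248 [16.567  0.2   43.949] [ 34.464   0.092 -16.107]
```

apply_moves:
  plan: [0.02, 0.04, 0, 0, 0, 0, 0.04, 0.085, 0, 0, 0, 0, 0.06, 0.13, 0, 0, 0, 0, 0.08, 0.175, 0, 0, 0, 0, 0.1, 0.22, 0, 0, 0, 0, 0.12, 0.265, 0, 0, 0, 0, 0.14, 0.31, 0, 0, 0, 0, 0.155, 0.345, 0, 0, 0, 0]

```text
time: 17.68
eef_pos: [0.5794, -0.0847, 0.1902]
tcp_rot: [[-0.997, -0.08, -0.003], [-0.08, 0.997, 0.001], [0.003, 0.001, -1.0]]
contact_force: [0.6, 0.2, -1.3]
width: 0.059
grip_force: 54.2
```

apply_moves:
  plan: [0.012, 0.025, 0, 0, 0, 0, 0.017, 0.042, 0, 0, 0, 0, 0.017, 0.045, -0.02, 0, 0, 0, 0.017, 0.045, -0.04, 0, 0, 0, 0.017, 0.045, -0.06, 0, 0, 0, 0.017, 0.045, -0.07, 0, 0, 0, 0.017, 0.045, -0.07, 0, 0, 0, 0.017, 0.045, -0.07, 0, 0, 0]

```text
time: 18.35
eef_pos: [0.5916, -0.0553, 0.1392]
tcp_rot: [[-0.997, -0.077, -0.002], [-0.077, 0.997, -0.0], [0.002, -0.0, -1.0]]
contact_force: [1.0, 0.7, -0.5]
width: 0.059
grip_force: 54.2
```

```bash
python3 - <<'E'
from h import *
np.set_printoptions(precision=4,suppress=True)
s=ctrl.get_state(); print(s['eef_pos'],s['contact_force'])
print((np.array([.5931,-.055])-s['eef_pos'][:2])/.75)
E
```

```text
[ 0.5916 -0.0553  0.1392] [ 1.0063  0.6947 -0.4927]
[0.002  0.0004]
```

apply_moves:
  plan: [0.0015, 0, -0.006, 0, 0, 0, 0.0015, 0, -0.012, 0, 0, 0, 0.0015, 0, -0.017, 0, 0, 0, 0.0015, 0, -0.021, 0, 0, 0, 0.0015, 0, -0.024, 0, 0, 0, 0.0015, 0, -0.024, 0, 0, 0]

```text
time: 18.85
eef_pos: [0.5932, -0.0547, 0.1213]
tcp_rot: [[-0.997, -0.077, -0.0], [-0.077, 0.997, -0.0], [0.0, -0.0, -1.0]]
contact_force: [0.3, 0.0, -1.3]
width: 0.059
grip_force: 54.1
```

apply_moves:
  plan: [0, 0, -0.002, 0, 0, 0, 0, 0, -0.004, 0, 0, 0, 0, 0, -0.006, 0, 0, 0, 0, 0, -0.008, 0, 0, 0, 0, 0, -0.008, 0, 0, 0]

```text
time: 19.27
eef_pos: [0.5933, -0.0547, 0.1155]
tcp_rot: [[-0.997, -0.077, -0.0], [-0.077, 0.997, -0.0], [0.0, -0.0, -1.0]]
contact_force: [-0.3, -0.7, -1.2]
width: 0.0587
grip_force: 54.1
```

apply_moves:
  plan: [0, 0, -0.001, 0, 0, 0, 0, 0, -0.002, 0, 0, 0, 0, 0, -0.003, 0, 0, 0, 0, 0, -0.004, 0, 0, 0, 0, 0, -0.004, 0, 0, 0]

```text
time: 19.68
eef_pos: [0.5933, -0.0547, 0.1126]
tcp_rot: [[-0.997, -0.077, -0.0], [-0.077, 0.997, -0.0], [0.0, -0.0, -1.0]]
contact_force: [-0.7, -0.2, -1.3]
width: 0.0587
grip_force: 54.1
```

apply_moves:
  plan: [0, 0, -0.001, 0, 0, 0, 0, 0, -0.002, 0, 0, 0, 0, 0, -0.002, 0, 0, 0, 0, 0, -0.002, 0, 0, 0]

```text
time: 20.02
eef_pos: [0.5933, -0.0547, 0.1122]
tcp_rot: [[-0.997, -0.077, 0.0], [-0.077, 0.997, 0.0], [-0.0, 0.0, -1.0]]
contact_force: [-4.2, 0.4, 7.9]
width: 0.0588
grip_force: 55.2
```

Contact came at 0.1122, the height expected for a tin fully home. I release, lift and check.

apply_moves:
  plan: [0, 0, 0.001, 0, 0, 0, 0, 0, 0.001, 0, 0, 0, 0, 0, 0.001, 0, 0, 0, 0, 0, 0.001, 0, 0, 0, 0, 0, 0.001, 0, 0, 0]
  grip: 0

```text
time: 20.43
eef_pos: [0.5933, -0.0547, 0.1119]
tcp_rot: [[-0.997, -0.077, -0.0], [-0.077, 0.997, -0.0], [0.0, -0.0, -1.0]]
contact_force: [0.1, -0.3, 0.2]
width: 0.0851
grip_force: 0.0
```

apply_moves:
  plan: [0, 0, 0.03, 0, 0, 0, 0, 0, 0.07, 0, 0, 0, 0, 0, 0.12, 0, 0, 0, 0.02, 0, 0.17, 0, 0, 0, 0.02, 0, 0.2, 0, 0, 0, 0.02, 0, 0.22, 0, 0, 0, 0.02, 0, 0.22, 0, 0, 0, 0.02, 0, 0.22, 0, 0, 0]

```text
time: 21.1
eef_pos: [0.6086, -0.0548, 0.2775]
tcp_rot: [[-0.997, -0.077, 0.001], [-0.077, 0.997, 0.0], [-0.001, -0.0, -1.0]]
contact_force: [0.2, 0.5, -0.4]
width: 0.0854
grip_force: 0.0
```

```bash
python3 - <<'E'
from h import *
np.set_printoptions(precision=3,suppress=True)
im,s=wsnap('pics/w10.png'); print(s['eef_pos'],s['width'],s['contact_force'])
sc=ctrl.read_camera('scene')[:,:,::-1]
cv2.imwrite('pics/last.png',np.hstack([im[20:400,180:460],cv2.resize(sc[170:310,230:400],(461,380))]))
E
```

```text
[ 0.609 -0.055  0.278] 0.08541771501776034 [ 0.238  0.499 -0.375]
```

View pics/last.png

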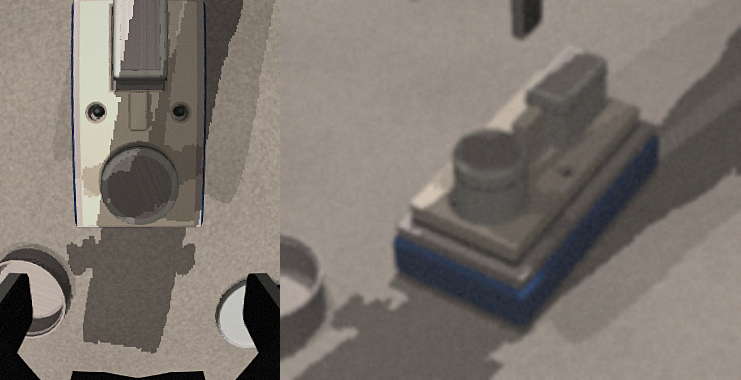

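The final view shows the plate flat on the base with the peg tips in both holes (crop 96,111 and 180,111). Both tins stand upright in their pockets: round at (138,185), oblong at (140,40). The pan and dish look untouched and the gripper is clear.

```bash
python3 -c "
from workcell import ctrl
print(ctrl.close_job())"
```

```text
the job is handed in; nothing more can be done
None
```

I handed the job in at about 21 s: the carrier is seated over both pegs, both tins are upright and home in their own pockets, and the dish and pan were not touched; the hand-in returned no verdict.

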